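# Clear the worn sanding block off the work bridge into the scrap tray

## Robot

A 6-joint arm with a two-finger parallel gripper is mounted at the origin on the work surface; the furniture and walls round the work are solid. World frame = base frame: x ahead of the robot, y to its left, z up, the work surface at z = 0. Lengths are in m, angles in degrees, forces in N, time in s.
With the tool pointing down it reaches from about 0.3 to 0.75 m from the base axis. Payload 8.5 kg.
Tool frame: the origin (TCP) lies midway between the tips of the shut fingers; the grasp point (between the pads) lies 19 mm behind it (env.hold_point_z is the distance from the TCP to the grasp point, in m); z points along the fingers, y is the line along which they close (so a half turn about z gives the same grasp; the last joint's range is limited). The gripper opens to 85 mm and grips with 20 to 120 N. Pads are 22 mm wide; open, the fingers measure 114 mm over their backs; the gripper's body (76 mm by 85 mm) begins 54 mm behind the grasp point. The pads swing forward as they close: fully open they stand 13 mm farther back than shut.
Start: joints at [-81.606, 21.807, 74.336, -0, 83.858, -12.336], TCP at [0.195, -0.514, 0.231] pointing down, gripper open.
Joint ranges: [-178.18, 178.18], [-50.72, 133.34], [12.68, 142.11], [-81.47, 261.47], [9.98, 163.14], [-165.26, 165.26]. Speed limits (degrees/s): [136.94, 136.94, 180, 180, 180, 180].

## Interface

Orientations are given as a 3x3 rotation matrix whose columns are the frame's x, y, z axes.
In Python, from rig import observe, get_image, camera_info, env gives the robot as it stands.
- The arm moves only by the tool drive_tool, never from a script. Its arguments are lists of equal length, an entry for each row: "offset": the shift along the tool's x, y, z in units of 40 mm (1.0 is 40 mm), a list of three; "turn": the turn, a rotation vector about the tool's x, y, z in units of 6 degrees (1.0 is 6 degrees), a list of three; "hand": the opening, from 0 (shut) to 1 (fully open). A call has exactly 10 rows; each row shifts and turns the commanded pose from where the row before left it, along the tool's axes as they then stand; what a row does not reach is not made up. A row lasts 1/8 s, in which the tool goes at most 62.5 mm and 10.7 degrees, less where a joint would pass 70% of its speed; a pose out of reach is approached as far as the arm can. A call is refused whole if a number of a shift passes 1 or a number of a turn 1, either way. A call with a gripper value outside its range is refused whole. The fingers move at their own pace and stop on an object; "newtons" is the grip in N (left out, the last holds). Time passes only in rows, so rows that do not move let the fingers close, or fill a call up. It gives the time, the measured TCP pose, the force, the opening and the grip force at its end, in the units of the state.
- observe(): the state, without advancing time (a new reading comes with each control period).
- get_image(name): name is "side" or "top"; returns the picture (480x640x3 uint8, blue, green, red); there is no depth.
- camera_info(name): a dict with "fx", "fy", "cx", "cy" (pixels), "world_to_cam" (4x4, takes a point from world to camera coordinates). Camera axes: x right, y down, z forward; pixel columns grow to the right and rows downward; lengths in m; the calibration is good to about 2 mm. A picture is of the moment at which its call begins. camera_info takes no time and is no camera call.
- env.close_job(): hands the job in; it is judged then, once.
The state is a dict: "time_s": time; "q": joint angles; "qvel": joint speeds; "joint_efforts": joint torques, N m; "position": TCP position; "tool_rot": TCP orientation; "ft_force": force on the tool from outside, world axes, zero at the start; "wrist_torque": the same for the moment, N m; "grip_width": finger opening in m; "gripper_force": force on a finger pad.
Only numpy, scipy, OpenCV 4.12 (cv2) and the standard library are available. Lean on these libraries where they do the work, as an engineer would, in place of code of your own. Each camera call takes 0.05 s, during which the arm holds its last target. There are 200 camera calls.

## Task

The worn cork sanding block on the work bridge over the tracks is scrap. Set the wooden scrap tray on the layout at the foot of the bridge so that the bridge's open front edge is over the tray's mouth, straight in front of the block; then push the block, without lifting it, off that edge so that it drops into the tray. Leave the tray standing flat with the block in it, and leave the tin and the paint pot on the bridge where they are.

Things in the scene. Friction and masses are not known exactly. Their poses are not given: they have to be found in the camera images.
- bridge: Fixed low work bridge over both tracks: plywood deck with green mat, 130 mm deep (x) by 300 mm wide (y), top 85 mm, underside 77 mm above the layout. Front edge, towards the robot, is open; back and ends have a lip 6 mm wide and 6 mm proud. Origin: on the ground below the middle of the front edge; x runs back over the deck, away from the robot, y left along the edge, z up.
- bridge_edge (a point): Middle of the top of the bridge's open front edge. The deck overhangs: front legs (10 mm square, 138 mm left and right of here) begin 22 mm behind the edge; raised rails begin 20 mm behind it. To the front left lies a fixed model tennis court, fence 26 mm high, which ends some 90 mm before the edge: slide the tray away from the robot first, then along the bridge, or lift it over.
- tray_center (a point): Loose open wooden scrap tray, about 0.2 kg, outside 96 mm (x) by 148 mm (y) by 40 mm high, all walls 10 mm thick (can be pinched from above), floor 6 mm thick, inside 76 by 128 mm. Point: centre of the tray, 20 mm above its underside; axes along its sides, z up. It stands on the flat layout at the front right, clear of the bridge.
- block_center (a point): Worn cork sanding block, brown, 31 mm (x) by 63 mm (y) by 20 mm high, about 20 g, lying flat on the bridge deck at one of three places along it. Point: its centre, 10 mm above its underside; y along its length, z up.
- flux_tin: Round tin, 48 mm across, 21 mm high, gold lid over a red body, standing on the deck beside; origin at the centre of its underside. To be left alone.
- paint_rust: Rust-brown paint pot, 31 mm across, 30 mm high, standing on the deck beside; origin at the centre of its underside. To be left alone.
There are look-alikes about, which are no part of the job. Leave any turquoise or white look-alike of the part that bears block_center alone. Leave any orange look-alike of the part that bears tray_center alone.

How it is judged (in metres and radians):
On the way:
1. the tray stands at the bridge with the deck's front edge over its mouth, in front of the block, which is still on the deck (x of tray_center in the frame of bridge between -0.05 and 0.01 m and y of block_center in the frame of tray_center between -0.05 and 0.05 m and height (world z) of tray_center below 0.03 m and height (world z) of block_center above 0.09 m), for 0.2 s.
At the end, for the whole second after the job is handed in: The block's centre lies within the tray's inside walls and not more than 42 mm above the layout (so it is inside, not on the rim); the tray stands flat on the layout (tilt under 0.08 rad, raised under 6 mm); the tin and the pot are within 20 mm of where they stood (x of block_center in the frame of tray_center between -0.038 and 0.038 m and y of block_center in the frame of tray_center between -0.064 and 0.064 m and height (world z) of block_center below 0.042 m and angle between tray_center's own z axis and vertical below 0.08 rad and height (world z) of tray_center below 0.026 m and distance of each of flux_tin, paint_rust from where it was at the start of the episode below 0.02 m); the robot touches nothing.
It fails at once if the sanding block was lifted off the deck (its centre more than 25 mm above where it lay) (height (world z) of block_center above 0.12 m).
It fails at once if the flux tin was moved by more than 20 mm (distance of flux_tin from where it was at the start of the episode above 0.02 m).
It fails at once if the paint pot was moved by more than 20 mm (distance of paint_rust from where it was at the start of the episode above 0.02 m).
It fails at once if the paint pot was tipped (angle between paint_rust's own z axis and vertical above 0.4 rad).
It also fails if it takes over 51 s, if anything falls off the work surface, if the arm or the gripper's body presses on something with over 40 N, if the wrist force passes 120 N, or if a joint passes its speed limit or range.

## Working session

There is one attempt and no reset: what is moved stays moved. The work goes in short steps, Python scripts to look and compute and a tool call to move; the robot and the scene stay as the last step left them, time stands still between calls to the robot, and variables do not carry over. Pictures are saved under pics/ and viewed, at most 10 in all, crops included, and the job is handed in when it is done.

Besides the shell and the picture viewer there is one more tool, called after ">>>" in YAML: its name, and indented under it one key for each argument. drive_tool: Moves the arm, as the interface text tells. Its arguments: {"type":"object","properties":{"offset":{"type":"array"},"turn":{"type":"array"},"hand":{"type":"array"},"newtons":{"type":"number"}},"required":["offset","turn","hand"]}

```bash
mkdir -p pics; ls; python3 - <<'E'
from rig import observe,get_image,camera_info,env
import cv2
for n in("top","side"):
    cv2.imwrite(f"pics/{n}0.png",get_image(n)); c=camera_info(n); print(n,c)
s=observe(); print(s["time_s"],s["position"],s["tool_rot"],s["grip_width"])
E
```

```text
pics
top {'fx': 544.0676377760072, 'fy': 544.0676377760072, 'cx': 309.7779547626368, 'cy': 246.07892651583632, 'world_to_cam': array([[ 0.02117919, -0.99970844,  0.01159667, -0.26821029],
       [-0.99856084, -0.02172367, -0.04903392,  0.37657461],
       [ 0.04927154, -0.01054149, -0.99872979,  1.18591434],
       [ 0.        ,  0.        ,  0.        ,  1.        ]])}
side {'fx': 477.9707347823446, 'fy': 477.9707347823446, 'cx': 309.14374691716847, 'cy': 246.97174779141966, 'world_to_cam': array([[-0.68540601,  0.72810525, -0.00901875,  0.45241117],
       [ 0.38910256,  0.35575869, -0.8497264 ,  0.03041051],
       [-0.61548176, -0.5859168 , -0.52714676,  0.98588925],
       [ 0.        ,  0.        ,  0.        ,  1.        ]])}
0.1 [ 0.19462594 -0.51411715  0.23077212] [[ 9.35256712e-01  3.53970103e-01 -2.21661697e-04]
 [ 3.53970078e-01 -9.35255823e-01  1.31479869e-03]
 [ 2.58089034e-04 -1.30813591e-03 -9.99999111e-01]] 0.08496284719885729
```

View pics/top0.png

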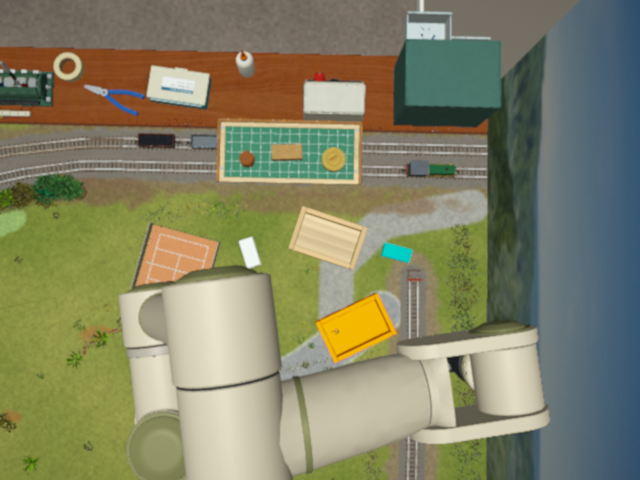

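View pics/side0.png

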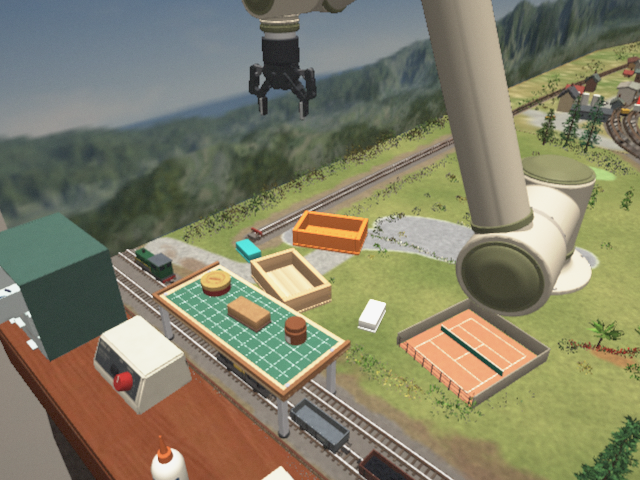

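The top view shows these candidates:
- **Tray:** wooden tray at (328,237) and orange tray at (356,327). The wooden one fits the description.
- **Block:** brown block on the deck at (287,152), white at (250,252) and turquoise at (397,252). The brown one on the deck fits.
- **To be left alone:** the pot at (247,158) and the tin at (333,159).

I'll confirm these in an enlarged crop.

```bash
python3 - <<'E'
import cv2
i=cv2.imread("pics/top0.png")[110:280,205:405]
cv2.imwrite("pics/crop0.png",cv2.resize(i,None,fx=3.5,fy=3.5,interpolation=cv2.INTER_CUBIC))
E
cat > h.py <<'E'
import numpy as np
from rig import camera_info
def w(n,u,v,z):
    c=camera_info(n);M=c["world_to_cam"];R=M[:3,:3];o=-R.T@M[:3,3]
    d=R.T@np.array([(u-c["cx"])/c["fx"],(v-c["cy"])/c["fy"],1]);return o+d*(z-o[2])/d[2]
E
```

```text
(no output)
```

View pics/crop0.png

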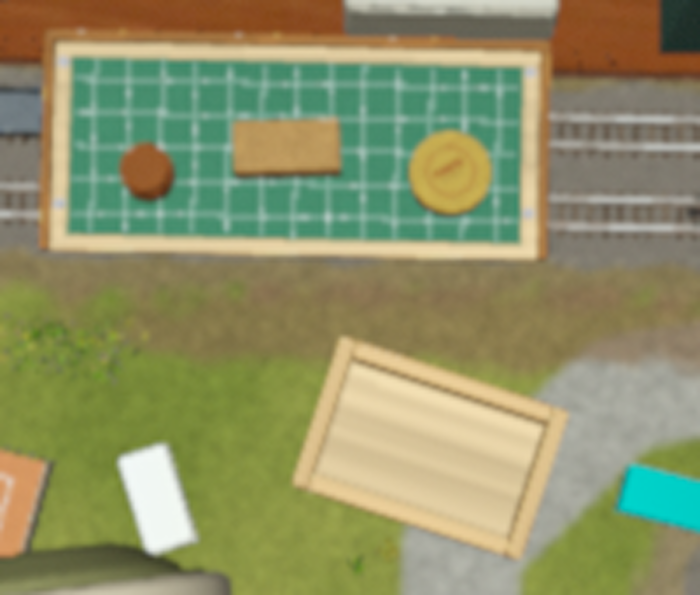

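The crop confirms the wooden tray, with rim corners at (344,337), (567,410), (518,557) and (295,485). The brown cork block is at (233–341, 120–175), between the pot (147,170) and the tin (450,171). The deck front edge runs from (47,249) to (546,259).

```bash
python3 - <<'E'
from h import *
np.set_printoptions(precision=4,suppress=True)
f=lambda l,z:np.array([w("top",205+a/3.5,110+b/3.5,z) for a,b in l])
def rect(n,l,z):
    p=f(l,z);c=p.mean(0);e=p[1]-p[0]+p[2]-p[3];print(n,c,"edge yaw",np.degrees(np.arctan2(-e[0],-e[1])),np.linalg.norm(e)/2,np.linalg.norm(p[3]-p[0]+p[2]-p[1])/2)
rect("tray",[(344,337),(567,410),(518,557),(295,485)],.04)
rect("block",[(233,120),(340,120),(342,173),(235,176)],.105)
print("edge",f([(47,249),(546,259)],.085)); print("pot,tin",f([(147,170)],.115),f([(450,171)],.106))
from rig import observe
R=observe()["tool_rot"];print(np.degrees(np.arctan2(R[1,0],R[0,0])))
E
```

```text
tray [ 0.3996 -0.2988  0.04  ] edge yaw 16.792424323171232 0.14391261883183923 0.09564031422637694
block [ 0.5688 -0.2088  0.105 ] edge yaw -2.1725436282148713 0.06242381432056917 0.032136014782211696
edge [[ 0.5091 -0.0673  0.085 ]
 [ 0.51   -0.3629  0.085 ]]
pot,tin [[ 0.5514 -0.1284  0.115 ]] [[ 0.5568 -0.3038  0.106 ]]
20.73033678464796
```

>>> drive_tool:
  offset:
    - [0.73, -0.485, 0]
    - [0.73, -0.485, 0]
    - [0.73, -0.485, 0]
    - [0.73, -0.485, 0]
    - [0.73, -0.485, 0]
    - [0.73, -0.485, 0]
    - [0.73, -0.485, 0]
    - [0.73, -0.485, 0]
    - [0, 0, 0]
    - [0, 0, 0]
  turn:
    - [0, 0, 0]
    - [0, 0, 0]
    - [0, 0, 0]
    - [0, 0, 0]
    - [0, 0, 0]
    - [0, 0, 0]
    - [0, 0, 0]
    - [0, 0, 0]
    - [0, 0, 0]
    - [0, 0, 0]
  hand: [0.6, 0.6, 0.6, 0.6, 0.6, 0.6, 0.6, 0.6, 0.6, 0.6]

```text
time_s: 1.35
position: [0.358, -0.2869, 0.2312]
tool_rot: [[0.935, 0.354, -0.0], [0.354, -0.935, -0.0], [-0.0, -0.0, -1.0]]
ft_force: [-0.9, -0.3, -0.9]
grip_width: 0.0514
gripper_force: 0.0
```

>>> drive_tool:
  offset:
    - [0, 0, 0.35]
    - [0, 0, 0.35]
    - [0, 0, 0.35]
    - [0, 0, 0.35]
    - [0, 0, 0.35]
    - [0, 0, 0.35]
    - [0, 0, 0.35]
    - [0, 0, 0.35]
    - [0, 0, 0.35]
    - [0, 0, 0]
  turn:
    - [0, 0, -0.97]
    - [0, 0, -0.97]
    - [0, 0, -0.97]
    - [0, 0, -0.97]
    - [0, 0, -0.97]
    - [0, 0, -0.97]
    - [0, 0, -0.97]
    - [0, 0, -0.97]
    - [0, 0, -0.97]
    - [0, 0, 0]
  hand: [0.6, 0.6, 0.6, 0.6, 0.6, 0.6, 0.6, 0.6, 0.6, 0.6]

```text
time_s: 2.6
position: [0.3575, -0.287, 0.1046]
tool_rot: [[0.293, 0.956, -0.001], [0.956, -0.293, 0.002], [0.001, -0.002, -1.0]]
ft_force: [-0.3, 0.6, 0.0]
grip_width: 0.0511
gripper_force: 0.0
```

```bash
cat >> h.py <<'E'
np.set_printoptions(precision=4,suppress=True)
def to(*t):
    from rig import observe
    s=observe();R=s["tool_rot"];p=s["position"]
    print(s["time_s"],"pos",p,"xyaw",np.degrees(np.arctan2(R[1,0],R[0,0])),"z",R[:,2],"grip",s["grip_width"],s["gripper_force"],"F",s["ft_force"])
    for q in t: print(q,"units",R.T@(np.array(q)-p)/.04)
E
python3 - <<'E'
from h import *
to((.3584,-.2864,.012))
for z in(.1,.14,.18):print(z,w("top",205+345/3.5,110+18/3.5,z),w("top",205+345/3.5,110+35/3.5,z))
E
```

```text
2.6 pos [ 0.3575 -0.287   0.1046] xyaw 72.9772343517299 z [-0.0013  0.0016 -1.    ] grip 0.05110877534835555 0.0 F [-0.275   0.6032  0.0139]
(0.3584, -0.2864, 0.012) units [0.0177 0.022  2.3152]
0.1 [ 0.6475 -0.2406  0.1   ] [ 0.6374 -0.2408  0.1   ]
0.14 [ 0.6358 -0.2409  0.14  ] [ 0.626  -0.2411  0.14  ]
0.18 [ 0.624  -0.2411  0.18  ] [ 0.6146 -0.2413  0.18  ]
```

>>> drive_tool:
  offset:
    - [0.02, 0.02, 0.46]
    - [0, 0, 0.46]
    - [0, 0, 0.46]
    - [0, 0, 0.46]
    - [0, 0, 0.46]
    - [0, 0, 0]
    - [0, 0, 0]
    - [0, 0, 0]
    - [0, 0, 0]
    - [0, 0, 0]
  turn:
    - [0, 0, 0]
    - [0, 0, 0]
    - [0, 0, 0]
    - [0, 0, 0]
    - [0, 0, 0]
    - [0, 0, 0]
    - [0, 0, 0]
    - [0, 0, 0]
    - [0, 0, 0]
    - [0, 0, 0]
  hand: [0.6, 0.6, 0.6, 0.6, 0.6, 0.6, 0, 0, 0, 0]
  newtons: 60

```text
time_s: 3.85
position: [0.3594, -0.2864, 0.0142]
tool_rot: [[0.291, 0.957, 0.001], [0.957, -0.291, -0.001], [-0.001, 0.001, -1.0]]
ft_force: [-1.5, 0.0, 5.5]
grip_width: 0.0089
gripper_force: 59.6
```

```bash
python3 - <<'E'
from h import *
from rig import get_image
import cv2
to((.4335,-.209,.022))
i=get_image("side");cv2.imwrite("pics/side1.png",i)
c=camera_info("side")
for z in(.1,.12,.14,.16,.18):
    for v in(18,):
        p=w("top",205+345/3.5,110+v/3.5,z);q=c["world_to_cam"]@np.append(p,1);print(z,c["fx"]*q[0]/q[2]+c["cx"],c["fy"]*q[1]/q[2]+c["cy"])
E
```

```text
3.85 pos [ 0.3594 -0.2864  0.0142] xyaw 73.10021164996705 z [ 0.0008 -0.0013 -1.    ] grip 0.008888850162206417 59.5638906955719 F [-1.4507  0.0415  5.5073]
(0.4335, -0.209, 0.022) units [ 2.3893  1.2107 -0.1969]
0.1 190.6616379255995 326.0425022191468
0.12 192.12466875304597 313.0463124820833
0.14 193.61803440310274 299.78065671403425
0.16 195.14268821306558 286.23706636317564
0.18 196.69962389071776 272.4067142642487
```

View pics/side1.png

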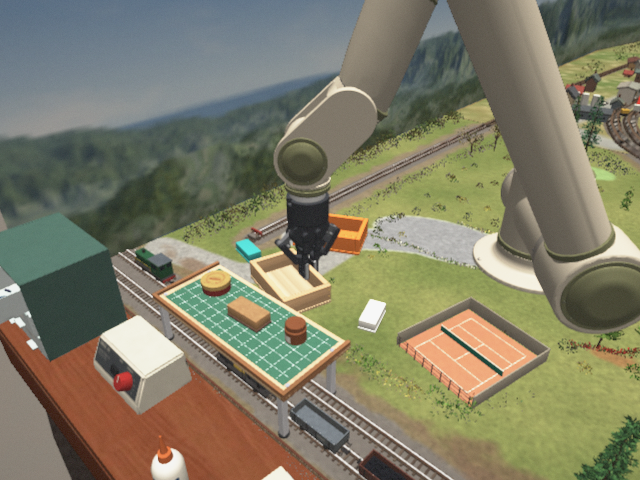

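>>> drive_tool:
  offset:
    - [0, 0, -0.15]
    - [0, 0, -0.15]
    - [0, 0, 0]
    - [0, 0, 0]
    - [0, 0, 0]
    - [0, 0, 0]
    - [0, 0.46, 0]
    - [0, 0.46, 0]
    - [0, 0.46, 0]
    - [0, 0.46, 0]
  turn:
    - [0, 0, 0]
    - [0, 0, 0]
    - [0, 0, -0.7]
    - [0, 0, -0.7]
    - [0, 0, -0.7]
    - [0, 0, -0.7]
    - [0, 0, 0]
    - [0, 0, 0]
    - [0, 0, 0]
    - [0, 0, 0]
  hand: [0, 0, 0, 0, 0, 0, 0, 0, 0, 0]

```text
time_s: 5.15
position: [0.4334, -0.286, 0.0257]
tool_rot: [[0.002, 1.0, -0.0], [1.0, -0.002, 0.0], [0.0, -0.0, -1.0]]
ft_force: [-0.2, 0.1, -1.9]
grip_width: 0.0087
gripper_force: 58.6
```

>>> drive_tool:
  offset:
    - [0.32, 0, 0]
    - [0.32, 0, 0]
    - [0.32, 0, 0]
    - [0.32, 0, 0]
    - [0.32, 0, 0]
    - [0.32, 0, 0]
    - [0, 0, 0]
    - [0, 0, 0]
    - [0, 0, 0]
    - [0, 0, 0]
  turn:
    - [0, 0, 0]
    - [0, 0, 0]
    - [0, 0, 0]
    - [0, 0, 0]
    - [0, 0, 0]
    - [0, 0, 0]
    - [0, 0, 0]
    - [0, 0, 0]
    - [0, 0, 0]
    - [0, 0, 0]
  hand: [0, 0, 0, 0, 0, 0, 0, 0, 0, 0]

```text
time_s: 6.4
position: [0.4329, -0.2096, 0.0253]
tool_rot: [[0.002, 1.0, 0.0], [1.0, -0.002, -0.0], [-0.0, 0.0, -1.0]]
ft_force: [-0.3, 0.2, -1.3]
grip_width: 0.0089
gripper_force: 58.7
```

```bash
python3 - <<'E'
from h import *
from rig import get_image
import cv2
to((.4335,-.209,.013))
i=get_image("top")[100:275,190:390];cv2.imwrite("pics/top2.png",cv2.resize(i,None,fx=3.5,fy=3.4,interpolation=cv2.INTER_CUBIC))
E
```

```text
6.4 pos [ 0.4329 -0.2096  0.0253] xyaw 89.88310500277562 z [ 0.0001 -0.0001 -1.    ] grip 0.008920525048017538 58.69379997253418 F [-0.2757  0.2349 -1.2659]
(0.4335, -0.209, 0.013) units [0.0161 0.0141 0.3075]
```

View pics/top2.png

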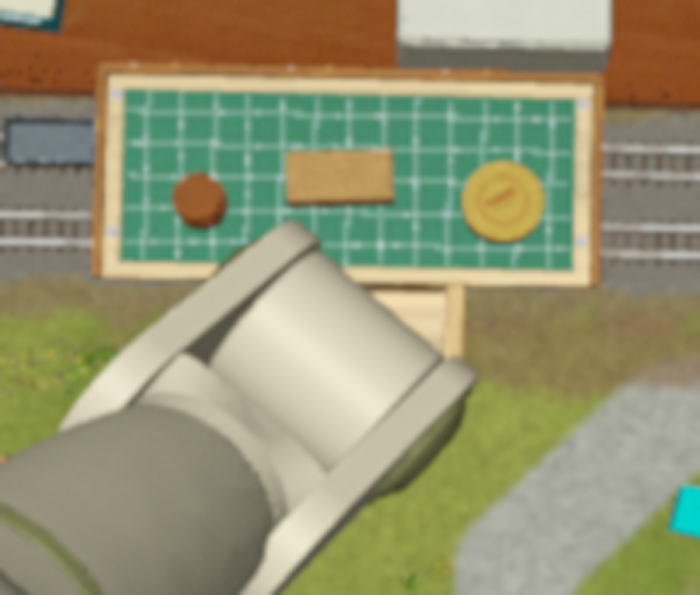

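The tray's right wall end shows at (456,320), square to the bridge and tucked under the front edge. The block (340,177), pot and tin have not moved. Next I lower it, release and rise.

>>> drive_tool:
  offset:
    - [0, 0, 0.1]
    - [0, 0, 0.1]
    - [0, 0, 0.09]
    - [0, 0, 0]
    - [0, 0, 0]
    - [0, 0, 0]
    - [0, 0, 0]
    - [0, 0, -0.5]
    - [0, 0, -1]
    - [0, 0, -1]
  turn:
    - [0, 0, 0]
    - [0, 0, 0]
    - [0, 0, 0]
    - [0, 0, 0]
    - [0, 0, 0]
    - [0, 0, 0]
    - [0, 0, 0]
    - [0, 0, 0]
    - [0, 0, 0]
    - [0, 0, 0]
  hand: [0, 0, 0, 0, 0.4, 0.4, 0.4, 0.4, 0.4, 0.4]

```text
time_s: 7.7
position: [0.4328, -0.2092, 0.1147]
tool_rot: [[0.002, 1.0, -0.001], [1.0, -0.002, 0.0], [0.0, -0.001, -1.0]]
ft_force: [-0.5, -1.4, 0.6]
grip_width: 0.034
gripper_force: 0.0
```

```bash
python3 - <<'E'
from h import *
to((.606,-.209,.19),(.606,-.209,.089))
E
```

```text
7.7 pos [ 0.4328 -0.2092  0.1147] xyaw 89.90538049720968 z [-0.0005  0.0005 -1.    ] grip 0.033961248874636724 0.0 F [-0.5397 -1.3556  0.6098]
(0.606, -0.209, 0.19) units [ 0.0133  4.3296 -1.885 ]
(0.606, -0.209, 0.089) units [0.012  4.3309 0.64  ]
```

>>> drive_tool:
  offset:
    - [0, 0, -1]
    - [0, 0, -1]
    - [0, 0.7, 0]
    - [0, 0.7, 0]
    - [0, 0.7, 0]
    - [0, 0.7, 0]
    - [0, 0.7, 0]
    - [0, 0.83, 0]
    - [0, 0, 0]
    - [0, 0, 0]
  turn:
    - [0, 0, 0]
    - [0, 0, 0]
    - [0, 0, 0]
    - [0, 0, 0]
    - [0, 0, 0]
    - [0, 0, 0]
    - [0, 0, 0]
    - [0, 0, 0]
    - [0, 0, 1]
    - [0, 0, 1]
  hand: [0.3, 0.3, 0.3, 0.3, 0.3, 0.3, 0.3, 0.3, 0.3, 0.3]

```text
time_s: 8.95
position: [0.6063, -0.2094, 0.1931]
tool_rot: [[0.212, 0.977, -0.001], [0.977, -0.212, 0.0], [0.0, -0.001, -1.0]]
ft_force: [0.5, -0.1, 0.4]
grip_width: 0.0255
gripper_force: 0.0
```

>>> drive_tool:
  offset:
    - [0, 0, 0]
    - [0, 0, 0]
    - [0, 0, 0]
    - [0, 0, 0]
    - [0, 0, 0]
    - [0, 0, 0]
    - [0, 0, 0]
    - [0, 0, 0]
    - [0, 0, 0]
    - [0, 0, 0]
  turn:
    - [0, 0, 1]
    - [0, 0, 1]
    - [0, 0, 1]
    - [0, 0, 1]
    - [0, 0, 1]
    - [0, 0, 1]
    - [0, 0, 1]
    - [0, 0, 1]
    - [0, 0, 1]
    - [0, 0, 1]
  hand: [0.3, 0.3, 0.3, 0.3, 0.3, 0.3, 0.3, 0.3, 0.3, 0.3]

```text
time_s: 10.2
position: [0.606, -0.2095, 0.1934]
tool_rot: [[0.953, 0.304, -0.001], [0.304, -0.953, 0.0], [-0.0, -0.0, -1.0]]
ft_force: [-0.1, 0.8, -0.5]
grip_width: 0.0256
gripper_force: 0.0
```

>>> drive_tool:
  offset:
    - [0, 0, 0]
    - [0, 0, 0]
    - [0, 0, 0]
    - [0, 0, 0]
    - [0, 0, 0.3]
    - [0, 0, 0.3]
    - [0, 0, 0.3]
    - [0, 0, 0]
    - [0, 0, 0]
    - [0, 0, 0]
  turn:
    - [0, 0, 1]
    - [0, 0, 1]
    - [0, 0, 1]
    - [0, 0, 0]
    - [0, 0, 0]
    - [0, 0, 0]
    - [0, 0, 0]
    - [0, 0, 0]
    - [0, 0, 0]
    - [0, 0, 0]
  hand: [0.3, 0.3, 0.3, 0.3, 0.3, 0.3, 0.3, 0.3, 0.3, 0.3]

```text
time_s: 11.45
position: [0.6063, -0.2097, 0.1582]
tool_rot: [[1.0, -0.002, 0.001], [-0.002, -1.0, -0.0], [0.001, 0.0, -1.0]]
ft_force: [-0.6, -0.1, 0.7]
grip_width: 0.0257
gripper_force: 0.0
```

```bash
python3 - <<'E'
from h import *
from rig import get_image
import cv2
to((.609,-.209,.089))
i=get_image("side")[220:440,120:400];cv2.imwrite("pics/side3.png",cv2.resize(i,None,fx=2.6,fy=2.6,interpolation=cv2.INTER_CUBIC))
E
```

```text
11.45 pos [ 0.6063 -0.2097  0.1582] xyaw -0.08684875246066774 z [ 0.0009 -0.0005 -1.    ] grip 0.02569371767924689 0.0 F [-0.5675 -0.0675  0.7269]
(0.609, -0.209, 0.089) units [ 0.0652 -0.0185  1.7311]
```

View pics/side3.png

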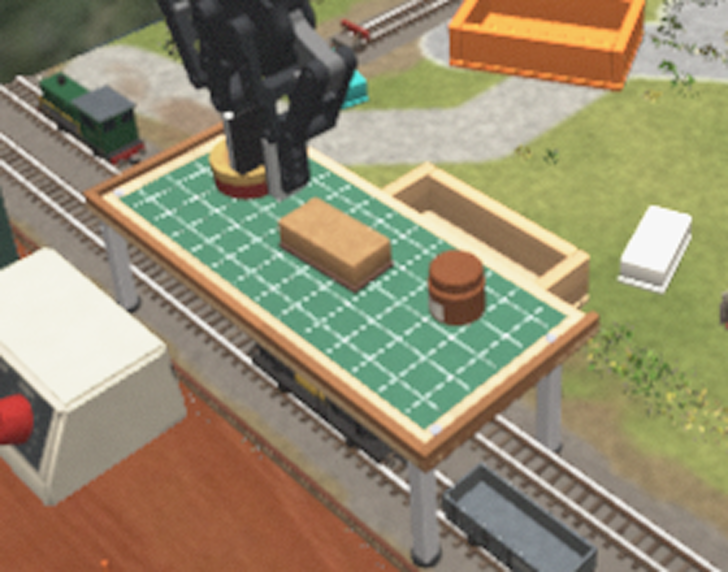

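The tray stands flat at the bridge, and the block at (335,242) lies straight behind its mouth. Next I descend behind the block.

>>> drive_tool:
  offset:
    - [0.06, 0, 0.2]
    - [0, 0, 0.2]
    - [0, 0, 0.2]
    - [0, 0, 0.2]
    - [0, 0, 0.2]
    - [0, 0, 0.2]
    - [0, 0, 0.2]
    - [0, 0, 0.15]
    - [0, 0, 0.12]
    - [0, 0, 0]
  turn:
    - [0, 0, 0]
    - [0, 0, 0]
    - [0, 0, 0]
    - [0, 0, 0]
    - [0, 0, 0]
    - [0, 0, 0]
    - [0, 0, 0]
    - [0, 0, 0]
    - [0, 0, 0]
    - [0, 0, 0]
  hand: [0.3, 0.3, 0.3, 0.3, 0.3, 0.3, 0.3, 0.3, 0.3, 0.3]

```text
time_s: 12.75
position: [0.6084, -0.2096, 0.0906]
tool_rot: [[1.0, -0.002, -0.001], [-0.002, -1.0, 0.0], [-0.001, -0.0, -1.0]]
ft_force: [-0.0, -0.1, -0.1]
grip_width: 0.0258
gripper_force: 0.0
```

```bash
python3 - <<'E'
from h import *
from rig import get_image
import cv2
to((.54,-.209,.09))
i=get_image("side")[220:400,150:370];cv2.imwrite("pics/side4.png",cv2.resize(i,None,fx=3.2,fy=3.2,interpolation=cv2.INTER_CUBIC))
E
```

```text
12.75 pos [ 0.6084 -0.2096  0.0906] xyaw -0.09052288105670361 z [-0.0005  0.0003 -1.    ] grip 0.025806740004909567 0.0 F [-0.0355 -0.1312 -0.116 ]
(0.54, -0.209, 0.09) units [-1.7107 -0.0114  0.0155]
```

View pics/side4.png

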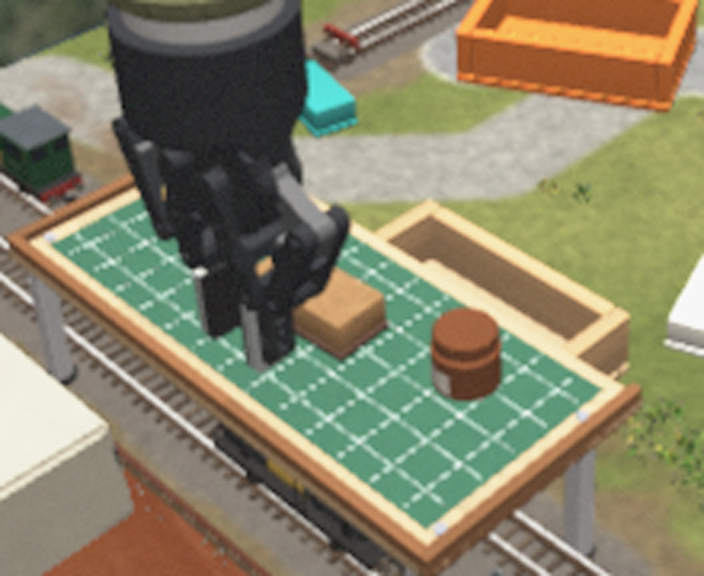

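>>> drive_tool:
  offset:
    - [-0.17, 0, 0]
    - [-0.17, 0, 0]
    - [-0.17, 0, 0]
    - [-0.17, 0, 0]
    - [-0.17, 0, 0]
    - [-0.17, 0, 0]
    - [-0.17, 0, 0]
    - [-0.17, 0, 0]
    - [-0.17, 0, 0]
    - [-0.17, 0, 0]
  turn:
    - [0, 0, 0]
    - [0, 0, 0]
    - [0, 0, 0]
    - [0, 0, 0]
    - [0, 0, 0]
    - [0, 0, 0]
    - [0, 0, 0]
    - [0, 0, 0]
    - [0, 0, 0]
    - [0, 0, 0]
  hand: [0.3, 0.3, 0.3, 0.3, 0.3, 0.3, 0.3, 0.3, 0.3, 0.3]

```text
time_s: 14.05
position: [0.5401, -0.2095, 0.0909]
tool_rot: [[1.0, -0.002, 0.0], [-0.002, -1.0, -0.0], [0.0, 0.0, -1.0]]
ft_force: [-0.0, -0.1, 0.4]
grip_width: 0.0257
gripper_force: 0.2
```

>>> drive_tool:
  offset:
    - [-0.17, 0, 0]
    - [-0.17, 0, 0]
    - [-0.17, 0, 0]
    - [-0.17, 0, 0]
    - [-0.17, 0, 0]
    - [0, 0, 0]
    - [0, 0, 0]
    - [0, 0, 0]
    - [0, 0, 0]
    - [0, 0, 0]
  turn:
    - [0, 0, 0]
    - [0, 0, 0]
    - [0, 0, 0]
    - [0, 0, 0]
    - [0, 0, 0]
    - [0, 0, 0]
    - [0, 0, 0]
    - [0, 0, 0]
    - [0, 0, 0]
    - [0, 0, 0]
  hand: [0.3, 0.3, 0.3, 0.3, 0.3, 0.3, 0.3, 0.3, 0.3, 0.3]

```text
time_s: 15.3
position: [0.5066, -0.2094, 0.0909]
tool_rot: [[1.0, -0.002, 0.0], [-0.002, -1.0, 0.0], [0.0, -0.0, -1.0]]
ft_force: [0.3, 0.3, -0.5]
grip_width: 0.0254
gripper_force: 0.0
```

```bash
python3 - <<'E'
from h import *
from rig import get_image
import cv2
to((.5,-.209,.09))
i=get_image("side")[220:400,150:370];cv2.imwrite("pics/side5.png",cv2.resize(i,None,fx=3.2,fy=3.2,interpolation=cv2.INTER_CUBIC))
E
```

```text
15.3 pos [ 0.5066 -0.2094  0.0909] xyaw -0.08628634552803403 z [ 0.  0. -1.] grip 0.025414954069060743 0.0 F [ 0.3321  0.2576 -0.5428]
(0.5, -0.209, 0.09) units [-0.165  -0.0102  0.0224]
```

View pics/side5.png

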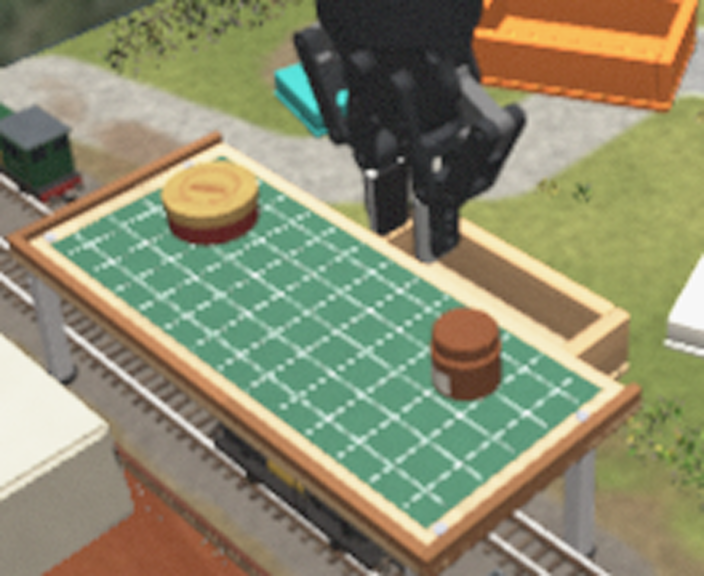

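The block has left the deck, and the tin (210,205) and pot (465,355) stand where they were. The block isn't visible from the side, so I'll raise the arm, move it clear and look from above.

>>> drive_tool:
  offset:
    - [0, 0, -0.8]
    - [0, 0, -0.8]
    - [0, 0, -0.8]
    - [0, 0, -0.8]
    - [0, 0.8, 0]
    - [0, 0.8, 0]
    - [0, 0.8, 0]
    - [0, 0.8, 0]
    - [0, 0.8, 0]
    - [0, 0, 0]
  turn:
    - [0, 0, 0]
    - [0, 0, 0]
    - [0, 0, 0]
    - [0, 0, 0]
    - [0, 0, 0]
    - [0, 0, 0]
    - [0, 0, 0]
    - [0, 0, 0]
    - [0, 0, 0]
    - [0, 0, 0]
  hand: [0.3, 0.3, 0.3, 0.3, 0.3, 0.3, 0.3, 0.3, 0.3, 0.3]

```text
time_s: 16.6
position: [0.5059, -0.3711, 0.2182]
tool_rot: [[1.0, -0.004, -0.0], [-0.004, -1.0, 0.0], [-0.0, -0.0, -1.0]]
ft_force: [-1.2, 0.0, -0.8]
grip_width: 0.0255
gripper_force: 0.0
```

>>> drive_tool:
  offset:
    - [-0.9, 0.5, 0]
    - [-0.9, 0.5, 0]
    - [-0.9, 0.5, 0]
    - [-0.9, 0.5, 0]
    - [-0.9, 0, 0]
    - [0, 0, 0]
    - [0, 0, 0]
    - [0, 0, 0]
    - [0, 0, 0]
    - [0, 0, 0]
  turn:
    - [0, 0, 0]
    - [0, 0, 0]
    - [0, 0, 0]
    - [0, 0, 0]
    - [0, 0, 0]
    - [0, 0, 0]
    - [0, 0, 0]
    - [0, 0, 0]
    - [0, 0, 0]
    - [0, 0, 0]
  hand: [0.3, 0.3, 0.3, 0.3, 0.3, 0.3, 0.3, 0.3, 0.3, 0.3]

```text
time_s: 17.85
position: [0.3265, -0.449, 0.2188]
tool_rot: [[1.0, -0.001, -0.0], [-0.001, -1.0, 0.0], [-0.0, -0.0, -1.0]]
ft_force: [-0.2, -0.4, 0.0]
grip_width: 0.0255
gripper_force: 0.0
```

```bash
python3 - <<'E'
from h import *
from rig import get_image
import cv2
to()
i=get_image("top")[110:280,205:405];cv2.imwrite("pics/top6.png",cv2.resize(i,None,fx=3.5,fy=3.5,interpolation=cv2.INTER_CUBIC))
E
```

```text
17.85 pos [ 0.3265 -0.449   0.2188] xyaw -0.05779932398324036 z [-0.      0.0001 -1.    ] grip 0.025517990825027766 0.0 F [-0.167  -0.3696  0.0426]
```

View pics/top6.png

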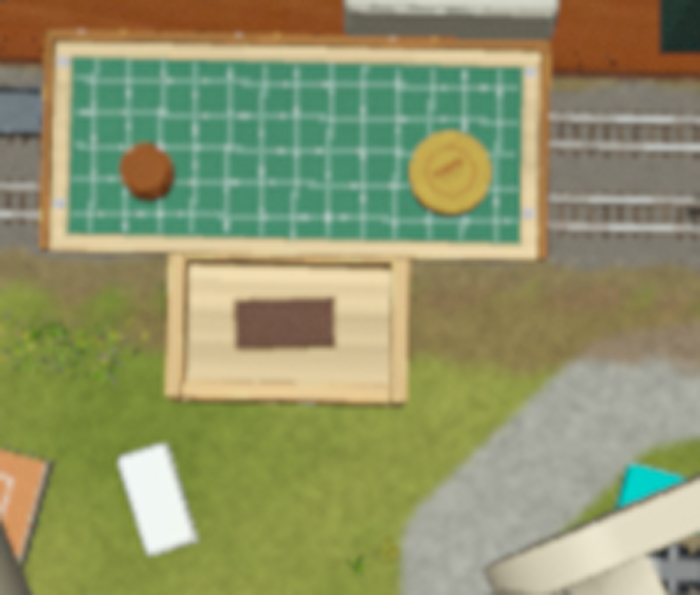

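The block lies flat in the tray at (285,323), upside down. The tray is square at the bridge, the tin and pot have not moved, and the arm is clear.

```bash
python3 -c "
from rig import env
print(env.close_job())"
```

```text
the job is handed in; nothing more can be done
None
```

The job is handed in: the last picture showed the cork block lying in the wooden tray at the foot of the bridge, the tin and paint pot where they were, and the arm clear; the close call returned no verdict.

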